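Level the coin-photography stand

TASK

The little hinged shelf for photographing coins is out of level. Turn its transit lock handle counter-clockwise to the free stop, then press the black sprung knob about half-way down so that the foot beneath the shelf stands on its steel pad, and turn the knob until, with the knob still pressed, the bubble rests centred between the two lines of the spirit level. Finish still holding the knob pressed like that, and do not shift the coins, loupe, dish or box lying around the stand.

Things in the scene. Friction and masses are not known exactly. Their poses are not given: they have to be found in the camera images.
- stand: Fixed aluminium base plate, 130 x 410 x 12 mm; origin on the table, y along its length (plate y = -170 to +240 mm). At x = 0 stand the shelf's hinge (y = -150), the spirit level (y = -65), knob and foot (y = +100) and lock handle (y = +205). The grey shelf is 98 mm wide, y = -150 to +150; its top is 48 mm above the table when level; a spring lifts its knob end 9 mm more until it is pressed.
- lock_grip (a point): Centre of the grip wing of the steel transit lock handle, on its upright axis, 72 mm above the table. Wing 56 mm long along the point's y axis, 12 thick, 32 tall (16 up and down from here), on a 32 mm round hub. While locked, a flat tongue low down reaches 70 mm from the axis along -y, under the shelf's end, and stops the shelf from being pressed down.
- lock (a joint): Angle of the lock handle, rad. 0 to 0.1 = locked at the start; grows counter-clockwise seen from above to 1.4 (about 80 degrees) at the free stop. Stays where it is left; turning it takes about 0.12 N m.
- knob_grip (a point): Centre of the grip bar of the black knob, on its upright axis (z up). Bar 40 mm long along the point's x axis, 12 thick, 32 tall (16 up and down from here), on a disc 40 mm across and 8 mm thick. About 90 mm above the table when the shelf is level and the knob released, 9 mm higher before pressing; it goes down with shelf and knob.
- knob (a joint): Turn of the knob, rad, growing counter-clockwise from above (-0.6 to 2.4; starts within 0.2 of 0). Counter-clockwise draws the foot up into the shelf, 4 mm per rad, so that the knob's end of the pressed shelf sits lower. The foot starts too long: 0.5 to 1.5 rad counter-clockwise is needed, differing each time. Stays where it is turned; takes about 0.1 N m.
- press (a joint): How far the knob is pressed down on its stem, m: 0 released, 0.012 fully down; 2 N starts it, then 0.7 N per mm. The shelf comes down with about 3 N (3 to 9 mm of travel) until the foot meets the pad; more push loads the foot: from 4 mm pressed, it stands firmly. As the foot is drawn up, the hand must follow the shelf down.
- bubble (a joint): Place of the bubble along the level, m: 0 centred, positive towards the knob's end (that end is high), negative towards the hinge; range -0.06 to 0.06. With the foot on the pad it moves about 22 mm per rad of knob. Before the shelf is pressed it lies 50 mm off, towards the knob.
- bubble_center (a point): Centre of the white bubble, 16 mm long and 12 mm wide, in the upward window of the spirit level, an aluminium bar 150 mm long on the shelf, its top about 70 mm above the table. Two black lines cross the window 13 mm either side of its middle.
- foot: Round steel levelling foot, 16 mm across, under the shelf straight below the knob. Origin at the middle of its lower end.
- pad: Fixed steel pad, 40 x 40 mm, on the base plate under the foot. Origin at the middle of its upper face, 21 to 23 mm above the table.
- denarius: Silver coin, 19 mm across, 4 mm thick, lying on the table beside the stand; leave alone. Origin under its centre.
- medal: Pewter medal, 50 mm across, 5 mm thick, on the table beside the stand; leave alone. Origin under its centre.
- loupe: Tortoiseshell loupe, round lens frame 48 mm across and 12 mm high with a 70 mm handle, on the table beside the stand; leave alone. Origin under its lens.
- dish: White ceramic dish, 110 mm across, 22 mm high, beyond the stand; leave alone. Origin under its centre.
- token0: Bronze token, 22 mm across, in the dish; leave alone. Origin under its centre.
- token1: Second bronze token, like the first, in the dish; leave alone.
- specimen_box: Divided wooden specimen box with a small gate latch, 110 x 170 x 40 mm, beyond the stand; leave alone. Origin under its centre.

How it is judged:
By the outcome, as a careful person would: the job done as asked, in the order asked, and still so for the second after the job is handed in, while the arm keeps its last pose, push and grip.
It also fails if it takes over 58 s, if anything falls off the work surface, if the arm or the gripper's body presses on something with over 40 N, if the wrist force passes 120 N, or if a joint passes its speed limit or range.

ROBOT

A 7-joint arm with a two-finger parallel gripper is mounted at the origin on the work surface. World frame = base frame: x ahead of the robot, y to its left, z up, the work surface at z = 0. Lengths are in m, angles in rad, forces in N, time in s.
With the tool pointing down it reaches from about 0.425 to 1.025 m from the base axis. Payload 9.4 kg.
Tool frame: the origin (TCP) lies at the very end of the fingers, on their centre line; the grasp point (between the pads) lies 19 mm behind it; z points along the fingers, y is the direction in which the jaws open and shut (so a half turn about z gives the same grasp; the last joint's range is limited). The gripper opens to 93 mm and grips with 3 to 60 N. Pads are 15 mm wide; open, the fingers measure 128 mm over their backs; the gripper's body (75 mm by 188 mm) begins 65 mm behind the grasp point.
Start: joints at [1.235, 0.599, -0.003, 1.599, 0.002, 0.943, -0.08], TCP at [0.186, -0.701, 0.219] pointing down, gripper open.
Joint ranges: [-2.57, 2.57], [-0.35, 1.97], [-1.29, 1.29], [0.11, 2.56], [-1.05, 4.19], [0.11, 1.86], [-2.63, 2.63]. Speed limits (rad/s): [2.22, 2.22, 3.01, 3.01, 3.14, 3.14, 3.14].

INTERFACE

Orientations are given as a unit quaternion [x, y, z, w].
In Python, from cell import robot gives the robot as it stands.
- The arm moves only by the shell command python3 -m inch 'ROWS' [OPENING] [FORCE]. ROWS is text: rows parted by semicolons, each of 6 numbers parted by spaces: the shift along the world's x, y, z in mm, then the turn, a rotation vector about the world's x, y, z in rad. In form: dx dy dz ax ay az; .... A call has exactly 8 rows; each row shifts and turns the commanded pose from where the row before left it; what a row does not reach is not made up. A row lasts 1/10 s, in which the tool goes at most 50 mm and 8.59 degrees, less where a joint would pass 70% of its speed; a pose out of reach is approached as far as the arm can. A call is refused whole if a number of a shift passes 50 or a number of a turn 0.15, either way. A call with a gripper value outside its range is refused whole. OPENING is the finger opening in mm, from 0 to 93, set as the call begins (- or left out, the last holds). The fingers move at their own pace and stop on an object; FORCE is the grip in N (left out, the last holds). Time passes only in rows, so rows that do not move let the fingers close, or fill a call up. It gives the time, the measured TCP pose, the force and the opening at its end, in the units of the state.
- robot.get_state(): the state, without advancing time (a new reading comes with each control period).
- robot.get_image(name): name is "scene" or "top"; returns (picture, depth): 480x640x3 uint8, red, green, blue; 480x640 float32, m along the optical axis (not along the pixel's ray), 0 where there is no reading.
- robot.camera_info(name): a dict with "fx", "fy", "cx", "cy" (pixels), "dist_coeffs" ([k1, k2, p1, p2, k3] as OpenCV has them; the pictures are not rectified), "R" (3x3) and "t" (3): a world point X has camera coordinates R X + t. Camera axes: x right, y down, z forward; pixel columns grow to the right and rows downward; lengths in m; the calibration is good to about 2 mm. A picture is of the moment at which its call begins. camera_info takes no time and is no camera call.
- robot.sign_off(): hands the job in, once; it reports no verdict.
The state is a dict: "time_s": time; "joints": joint angles; "qvel": joint speeds; "tau": joint torques, N m; "tcp_pos": TCP position; "ee_rot": TCP orientation; "force": force on the tool from outside, world axes, zero at the start; "wrist_torque": the same for the moment, N m; "finger_gap": opening from 0.0 (shut) to 1.0 (fully open).
Only numpy, scipy, OpenCV 4.12 (cv2) and the standard library are available. Lean on these libraries where they do the work, as an engineer would, in place of code of your own. Each camera call takes 0.05 s, during which the arm holds its last target.

## Working session

There is one attempt and no reset: what is moved stays moved. The work goes in short steps, Python scripts to look and compute and a shell command to move; the robot and the scene stay as the last step left them, time stands still between calls to the robot, and variables do not carry over. Pictures are saved under pics/ and viewed, and the job is handed in when it is done.

```bash
mkdir -p pics; ls
cat > h.py <<'E'
import numpy as np, cv2
from cell import robot
def snap(n,f):
    im,d=robot.get_image(n); cv2.imwrite('pics/'+f+'.png',im[:,:,::-1]); np.save('pics/'+f+'.npy',d); return im,d
def ray(n,uv,z):
    c=robot.camera_info(n);K=np.array([[c['fx'],0,c['cx']],[0,c['fy'],c['cy']],[0,0,1]])
    p=cv2.undistortPoints(np.array(uv,float).reshape(-1,1,2),K,np.array(c['dist_coeffs'],float)).reshape(-1,2)
    R=np.array(c['R']);t=np.array(c['t']);C=-R.T@t
    d=np.c_[p,np.ones(len(p))]@R
    return C+d*((z-C[2])/d[:,2])[:,None]
def proj(n,X):
    c=robot.camera_info(n);K=np.array([[c['fx'],0,c['cx']],[0,c['fy'],c['cy']],[0,0,1]])
    return cv2.projectPoints(np.array(X,float).reshape(-1,3),cv2.Rodrigues(np.array(c['R']))[0],np.array(c['t'],float),K,np.array(c['dist_coeffs'],float))[0].reshape(-1,2)
E
python3 - <<'E'
from h import *
for n in('scene','top'):
    snap(n,n+'0');c=robot.camera_info(n);print(n,c['fx'],-np.array(c['R']).T@c['t'],np.array(c['R'])[2])
s=robot.get_state();print(s)
E
```

```text
pics
scene 590.1954595165481 [1.36490721 0.15515892 0.7698988 ] [-0.73449263 -0.14518538 -0.66290405]
top 447.08891697989634 [ 0.51434939 -0.00467266  0.88363258] [ 0.09683472 -0.00537704 -0.99528595]
{'time_s': 0.1, 'joints': array([ 1.23530723,  0.60005231, -0.00255742,  1.59999213,  0.00179771,
        0.94290115, -0.07985508]), 'qvel': array([ 0.00073857, -0.00158045,  0.00101406, -0.00039895,  0.00107222,
       -0.00028145,  0.00105003]), 'tau': array([ 6.72060909e-03, -7.66554880e+01,  1.50194563e+00, -2.52938014e+01,
       -5.23725268e-02,  1.35686292e-02,  6.71285056e-05]), 'tcp_pos': array([ 0.18542902, -0.70046648,  0.21786155]), 'ee_rot': array([ 9.91639096e-01,  1.29040486e-01, -1.44814099e-04, -6.59634817e-04]), 'force': array([ 0.25493033, -0.25312447, -0.29224568]), 'wrist_torque': array([ 0.01329333,  0.03003436, -0.0196646 ]), 'finger_gap': 0.9997445998932327}
```

View pics/scene0.png

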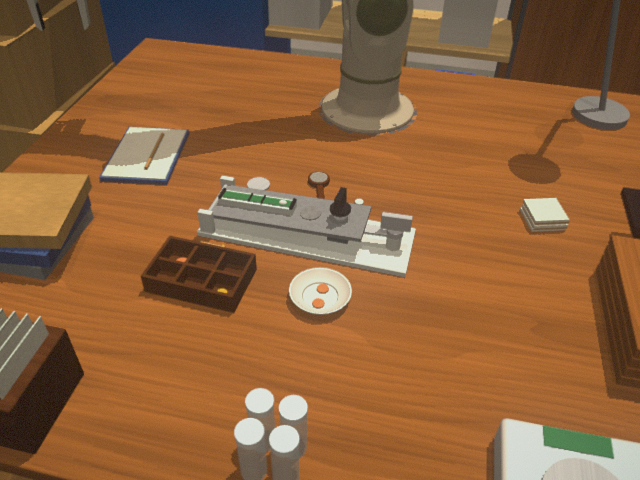

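View pics/top0.png

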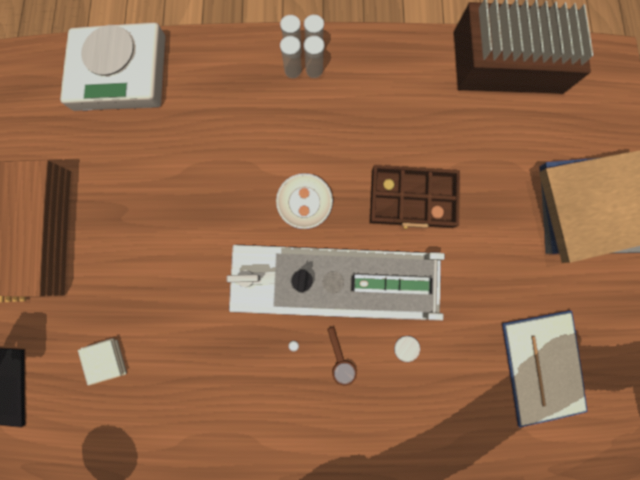

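The scene view shows the stand from behind. The top view has the stand at about (230-440, 245-320), the lock handle at (243,279), the knob at (302,281) and the bubble near (364,283). Image up is +x and image left is +y. Next I'll zoom in.

Run:
```python
from h import *
t=cv2.imread('pics/top0.png')[235:330,220:450];cv2.imwrite('pics/t0c.png',cv2.resize(t,None,fx=3.4,fy=3.4,interpolation=2))
t=cv2.imread('pics/scene0.png')[165:285,190:425];cv2.imwrite('pics/s0c.png',cv2.resize(t,None,fx=3.4,fy=3.4,interpolation=2))
# plate corners (z=.012), level window, knob
print(ray('top',[(233,246),(230,312)],.012))
print(ray('top',[(353,284),(431,285)],.07), ray('top',[(243,279)],.088),ray('top',[(302,281)],.115))
```

```text
[[0.58958941 0.16082348 0.012     ]
 [0.46098494 0.16560731 0.012     ]]
[[ 0.5140556  -0.06906348  0.07      ]
 [ 0.51078284 -0.21208665  0.07      ]] [[0.52399378 0.12787376 0.088     ]] [[0.51980214 0.02189814 0.115     ]]
```

View pics/t0c.png

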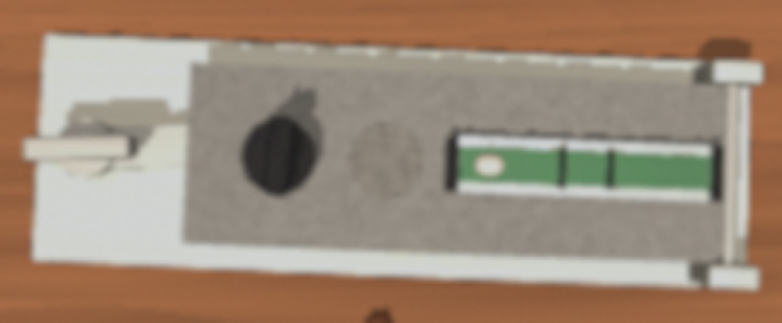

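View pics/s0c.png

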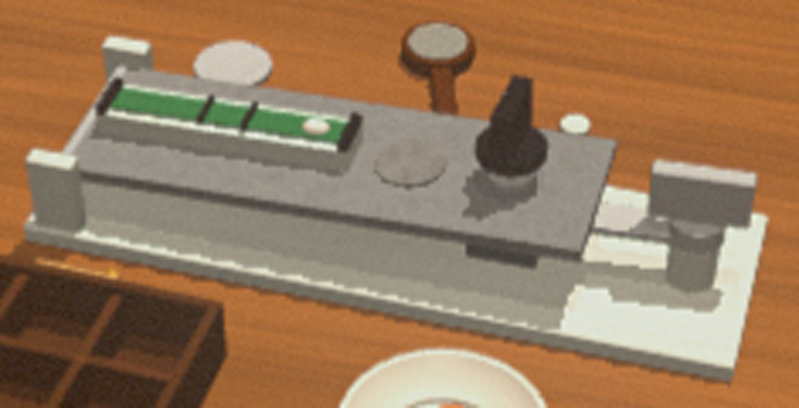

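Stand yaw is about -0.023. The lock axis is at about (0.5245, 0.128) with the wing yaw near +0.03, and the knob axis is at about (0.522, 0.023). I'll move over the lock now.

```bash
python3 -m inch '28 38 0 0 0 .07;28 38 0 0 0 .07;28 38 0 0 0 .07;28 38 0 0 0 .07;28 38 0 0 0 .07;28 38 0 0 0 .07;28 38 0 0 0 .07;28 38 0 0 0 .07' 93 40; python3 -m inch '12 44 0 0 0 .07;12 44 0 0 0 .07;12 44 0 0 0 .07;12 44 0 0 0 .07;12 44 0 0 0 .07;12 44 0 0 0 .07;12 44 0 0 0 .07;12 44 0 0 0 .07'
```

```text
time_s: 0.9
tcp_pos: [0.4102, -0.3952, 0.2185]
ee_rot: [0.917, 0.399, -0.0, -0.0]
force: [1.2, -1.3, 0.1]
finger_gap: 0.997
time_s: 1.7
tcp_pos: [0.5056, -0.0431, 0.2186]
ee_rot: [0.771, 0.637, -0.0, 0.0]
force: [1.1, 0.1, -0.4]
finger_gap: 0.999
```

```bash
python3 -m inch '4 34 0 0 0 .044;4 34 0 0 0 .044;4 34 0 0 0 .044;4 34 0 0 0 .044;3 35 0 0 0 .044;0 0 -30 0 0 0;0 0 -40 0 0 0;0 0 0 0 0 0'
python3 - <<'E'
from h import *
snap('top','top1');snap('scene','scene1')
for n in('top','scene'):
  t=cv2.imread(f'pics/{n}1.png')[165:345,210:450];cv2.imwrite(f'pics/{n}1c.png',cv2.resize(t,None,fx=3.3,fy=3.3,interpolation=2))
E
```

```text
time_s: 2.5
tcp_pos: [0.5219, 0.1254, 0.1449]
ee_rot: [0.697, 0.717, -0.003, -0.002]
force: [-0.9, -0.4, 0.2]
finger_gap: 0.999
```

View pics/top1c.png

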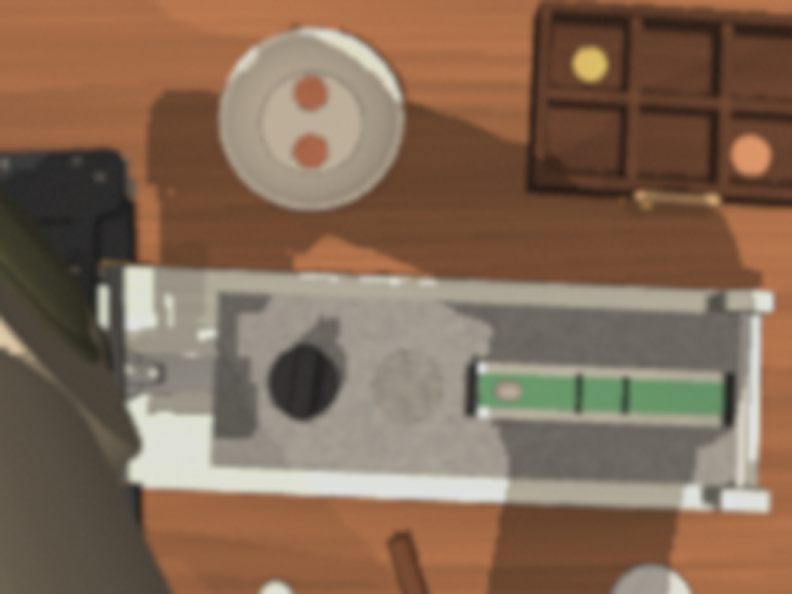

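View pics/scene1.png

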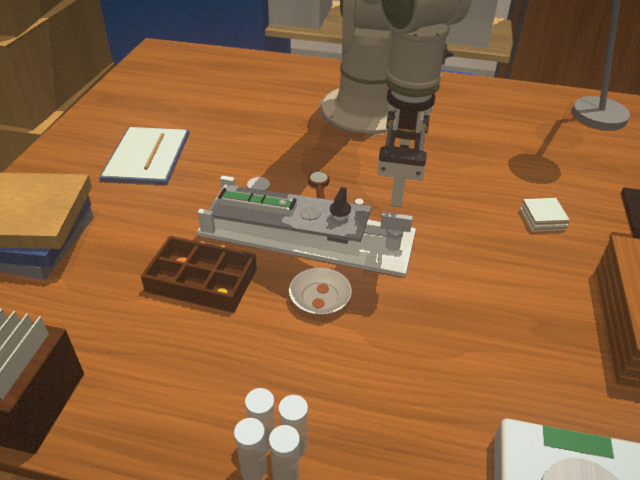

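The top view shows the gripper hiding the lock, with the knob at crop (303,382) and the bubble at (508,391). In the scene view the fingers are above the wing at (396,222). I'll cross-check the lock axis with the scene camera.

Run:
```python
from h import *
# wing top face corners in scene0 crop (z=.088): approx
pts=[(652,165),(755,177),(752,185),(652,174)]
uv=[(190+a/3.4,165+b/3.4) for a,b in pts]
w=ray('scene',uv,.088);print(w, w.mean(0))
for n in('scene','top'): print(n,proj(n,[(.5245,.128,.088),(.522,.023,.115)]))
s=robot.get_state();print(s['tcp_pos'],s['joints'])
```

```text
[[0.53018893 0.10266309 0.088     ]
 [0.52715132 0.15755737 0.088     ]
 [0.53415887 0.15664683 0.088     ]
 [0.53766407 0.10368105 0.088     ]] [0.5322908  0.13013708 0.088     ]
scene [[395.98956453 213.68823397]
 [340.2235715  192.6922642 ]]
top [[242.93138019 278.71517494]
 [301.35289832 279.71870419]]
[0.52414476 0.12614134 0.14863777] [-0.04352085  0.50365665 -0.41852965  2.0716122   0.33743884  0.63298943
 -0.66279833]
```

View pics/scene1c.png

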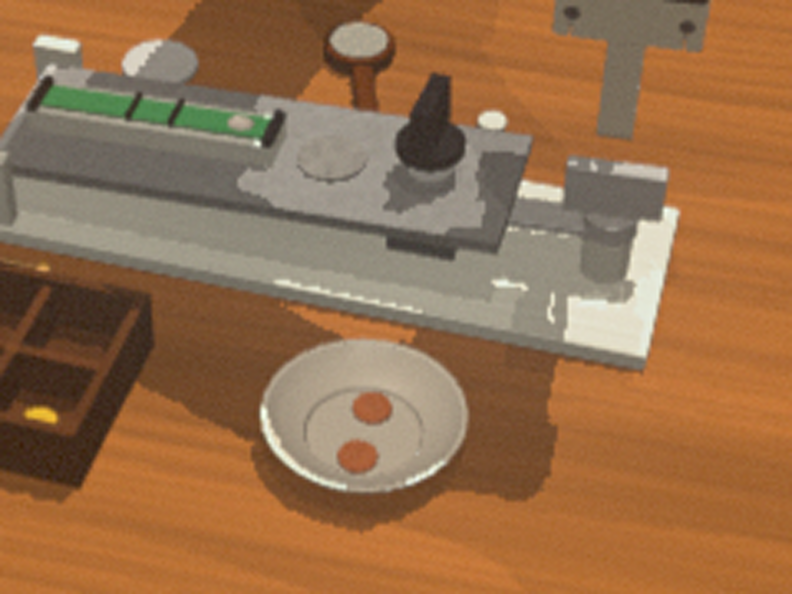

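```bash
python3 -m inch '1 2 -30 0 0 0;0 0 -30 0 0 0;0 0 -20 0 0 0;0 0 -7 0 0 0;0 0 0 0 0 0;0 0 0 0 0 0;0 0 0 0 0 0;0 0 0 0 0 0' 26 10;python3 -m inch '0 0 0 0 0 0;0 0 0 0 0 0;0 0 0 0 0 0;0 0 0 0 0 0;0 0 0 0 0 0;0 0 0 0 0 0;0 0 0 0 0 0;0 0 0 0 0 0'
python3 - <<'E'
from h import *
snap('scene','scene2');s=robot.get_state();print(s['tcp_pos'],s['force'],s['wrist_torque'])
t=cv2.imread('pics/scene2.png')[165:285,300:460];cv2.imwrite('pics/s2c.png',cv2.resize(t,None,fx=4,fy=4,interpolation=2))
E
```

```text
time_s: 3.4
tcp_pos: [0.5261, 0.1282, 0.0627]
ee_rot: [0.697, 0.717, 0.001, 0.0]
force: [0.8, -0.6, -0.3]
finger_gap: 0.359
time_s: 4.2
tcp_pos: [0.5255, 0.1281, 0.0616]
ee_rot: [0.697, 0.717, -0.0, -0.0]
force: [-0.5, 0.4, 0.3]
finger_gap: 0.281
[0.52551818 0.12816911 0.06159762] [0.6637425  0.27860007 0.78154188] [-0.05878123 -0.0666735  -0.04719   ]
```

View pics/s2c.png

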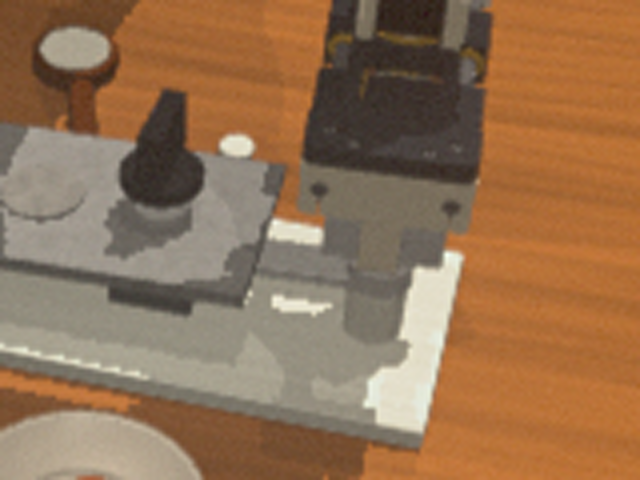

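The wing sits between the fingers, centred at about (380,230) in the crop, and there is no contact yet. Closing gently.

```bash
python3 -m inch '0 0 0 0 0 0;0 0 0 0 0 0;0 0 0 0 0 0;0 0 0 0 0 0;0 0 0 0 0 0;0 0 0 0 0 0;0 0 0 0 0 0;0 0 0 0 0 0' 8 25; python3 -c "
from h import *
s=robot.get_state();print(s['tcp_pos'],s['force'],s['wrist_torque'])"
```

```text
time_s: 5.05
tcp_pos: [0.5253, 0.1281, 0.0616]
ee_rot: [0.697, 0.717, -0.0, -0.0]
force: [-2.6, 0.4, 2.0]
finger_gap: 0.131
[0.52528759 0.12814986 0.06161124] [-2.60369043  0.43404177  1.97975084] [-0.02654738  0.5144127  -0.14005468]
```

```bash
python3 -m inch '0 0 0 0 0 .08;0 0 0 0 0 .12;0 0 0 0 0 .12;0 0 0 0 0 .12;0 0 0 0 0 .12;0 0 0 0 0 .12;0 0 0 0 0 .08;0 0 0 0 0 0'; python3 -c "
from h import *
s=robot.get_state();print(s['tcp_pos'],s['force'],s['wrist_torque'])"
```

```text
time_s: 5.85
tcp_pos: [0.5263, 0.1286, 0.0616]
ee_rot: [0.381, 0.925, 0.001, 0.0]
force: [0.8, 1.5, -0.4]
finger_gap: 0.127
[0.52634547 0.12860832 0.0616271 ] [ 0.84342713  1.5289934  -0.40803877] [ 0.35654118 -0.38323798  0.13161607]
```

```bash
python3 -m inch '0 0 0 0 0 .08;0 0 0 0 0 .1;0 0 0 0 0 .1;0 0 0 0 0 .1;0 0 0 0 0 .1;0 0 0 0 0 .07;0 0 0 0 0 0;0 0 0 0 0 0'; python3 -c "
from h import *
s=robot.get_state();print(s['tcp_pos'],s['force'],s['wrist_torque'])"
```

```text
time_s: 6.65
tcp_pos: [0.5267, 0.1294, 0.0617]
ee_rot: [0.118, 0.993, 0.001, 0.001]
force: [2.9, 4.0, -5.3]
finger_gap: 0.129
[0.5266929  0.12936887 0.06168051] [ 2.92080769  4.0225691  -5.26407885] [ 0.97622493 -0.94879718  0.14952364]
```

```bash
python3 -m inch '0 0 0 0 0 .03;0 0 0 0 0 .03;0 0 0 0 0 .03;0 0 0 0 0 .03;0 0 0 0 0 0;0 0 0 0 0 0;0 0 0 0 0 0;0 0 0 0 0 0'; python3 -c "
from h import *
s=robot.get_state();print(s['tcp_pos'],s['force'],s['wrist_torque'])"
```

```text
time_s: 7.45
tcp_pos: [0.5269, 0.1293, 0.0617]
ee_rot: [0.059, 0.998, 0.001, 0.001]
force: [4.5, 3.5, -5.0]
finger_gap: 0.136
[0.52693242 0.12933216 0.06169514] [ 4.45526167  3.47781987 -4.95320167] [ 1.02067818 -1.06802897 -0.60836152]
```

Torque rose to 0.6 N m, so the handle is at the stop. Releasing and rising.

```bash
python3 -m inch '0 0 0 0 0 0;0 0 0 0 0 0;0 0 0 0 0 0;0 0 20 0 0 0;0 0 45 0 0 0;0 0 45 0 0 -.1;0 0 0 0 0 -.15;0 0 0 0 0 -.15' 40
python3 - <<'E'
from h import *
snap('scene','scene3')
t=cv2.imread('pics/scene3.png')[165:285,190:425];cv2.imwrite('pics/s3c.png',cv2.resize(t,None,fx=3.4,fy=3.4,interpolation=2))
t=cv2.imread('pics/top1.png')[250:310,270:340];cv2.imwrite('pics/t1k.png',cv2.resize(t,None,fx=9,fy=9,interpolation=2))
E
```

```text
time_s: 8.25
tcp_pos: [0.5259, 0.1278, 0.173]
ee_rot: [0.257, 0.966, 0.0, 0.001]
force: [-0.9, 0.4, -0.5]
finger_gap: 0.43
```

View pics/s3c.png

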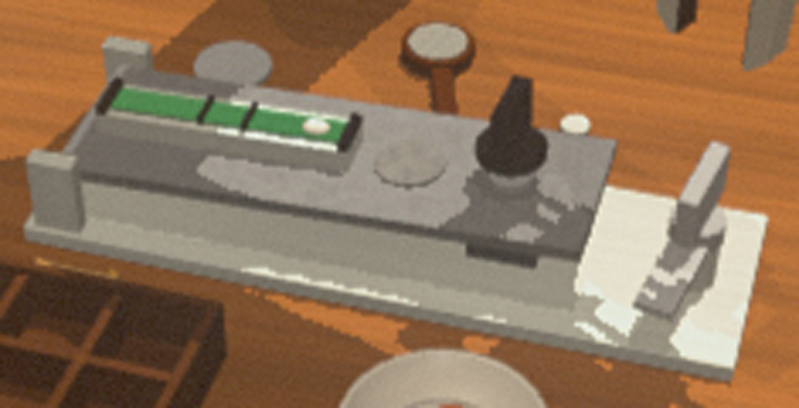

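View pics/t1k.png

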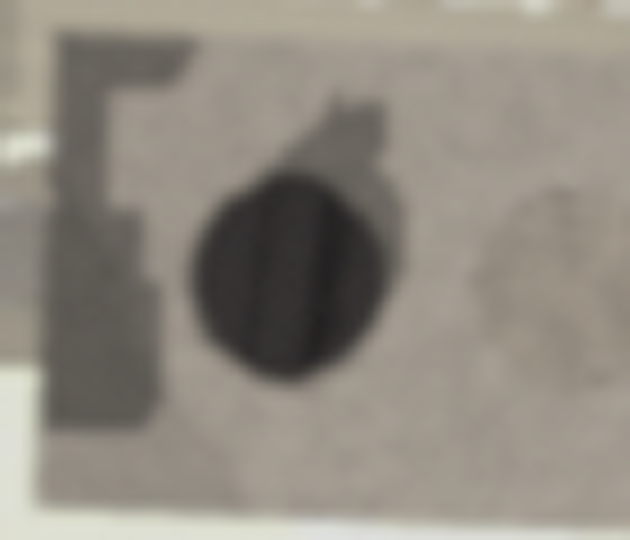

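The view shows the handle turned about 80° with the tongue clear of the shelf. The knob bar leans about -0.1 rad from world x. Going over the knob, turning back about 2.73 rad.

```bash
python3 -m inch '0 -13 0 0 0 -.145;0 -13 0 0 0 -.145;-1 -13 0 0 0 -.145;-1 -13 0 0 0 -.145;-1 -13 0 0 0 -.145;-1 -13 0 0 0 -.145;0 -13 0 0 0 -.145;0 -13 0 0 0 -.145'; python3 -m inch '0 -1 0 0 0 -.145;0 0 0 0 0 -.145;0 0 0 0 0 -.145;0 0 0 0 0 -.145;0 0 0 0 0 -.145;0 0 0 0 0 -.145;0 0 0 0 0 -.145;0 0 0 0 0 -.145'
python3 - <<'E'
from h import *
s=robot.get_state();print(s['joints'],s['tcp_pos'],s['ee_rot'])
im,d=snap('scene','scene4')
print(ray('top',[(302.8,281.3)],.115))
E
```

```text
time_s: 9.1
tcp_pos: [0.521, 0.0235, 0.1714]
ee_rot: [0.743, 0.669, -0.001, -0.0]
force: [-0.3, -0.5, -0.8]
finger_gap: 0.431
time_s: 9.9
tcp_pos: [0.5209, 0.0231, 0.1713]
ee_rot: [0.988, 0.152, -0.001, 0.0]
force: [-0.3, 0.8, 0.3]
finger_gap: 0.43
[-0.07056706  0.42555328 -0.11274989  2.10398798  0.08039406  0.61734164
 -1.5043935 ] [0.52093609 0.02310022 0.171299  ] [ 9.88363466e-01  1.52109132e-01 -6.85689409e-04  3.42805169e-05]
[[0.51928135 0.02052872 0.115     ]]
```

```bash
python3 -m inch '0 -1 -10 0 0 -.13;0 -1 -20 0 0 -.13;0 0 -25 0 0 -.14;0 0 -18 0 0 0;0 0 -7 0 0 0;0 0 -3 0 0 0;0 0 0 0 0 0;0 0 0 0 0 0' 36 25
python3 - <<'E'
from h import *
s=robot.get_state();print(s['tcp_pos'],s['ee_rot'],s['force'],s['wrist_torque'])
im,d=snap('scene','scene5')
t=cv2.imread('pics/scene5.png')[145:265,190:425];cv2.imwrite('pics/s5c.png',cv2.resize(t,None,fx=3.4,fy=3.4,interpolation=2))
E
```

```text
time_s: 10.75
tcp_pos: [0.5219, 0.0211, 0.0893]
ee_rot: [0.999, -0.045, 0.0, -0.0]
force: [-0.6, -0.3, -0.3]
finger_gap: 0.39
[0.52188794 0.02108962 0.08929035] [ 9.98978647e-01 -4.51825613e-02  4.21810578e-04 -1.44921120e-04] [-0.63373175 -0.2556391  -0.25664019] [ 0.02108906  0.02166001 -0.04292761]
```

View pics/s5c.png

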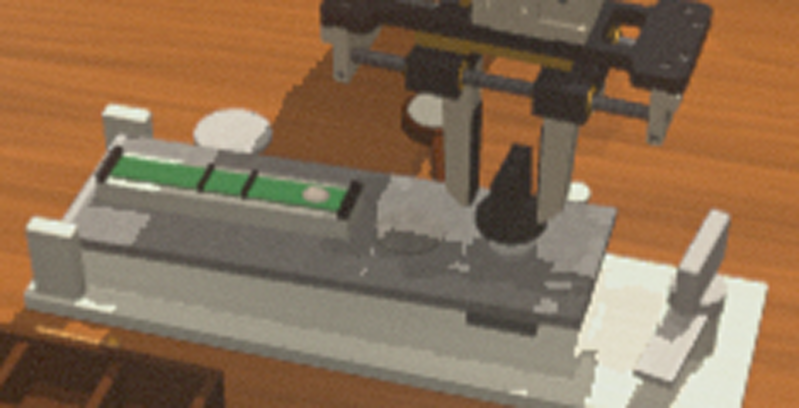

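The bar is between the fingers at crop (514,185), slightly nearer the +y finger. I'll shift +2 mm and close.

```bash
python3 -m inch '0 2 0 0 0 0;0 0 0 0 0 0;0 0 0 0 0 0;0 0 0 0 0 0;0 0 0 0 0 0;0 0 0 0 0 0;0 0 0 0 0 0;0 0 0 0 0 0' 8 30; python3 -m inch '0 0 0 0 0 0;0 0 0 0 0 0;0 0 0 0 0 0;0 0 0 0 0 0;0 0 0 0 0 0;0 0 0 0 0 0;0 0 0 0 0 0;0 0 0 0 0 0'; python3 -c "
from h import *
s=robot.get_state();print(s['tcp_pos'],s['force'],s['wrist_torque'],s['finger_gap'])"
```

```text
time_s: 11.6
tcp_pos: [0.5215, 0.0233, 0.0886]
ee_rot: [0.999, -0.046, -0.0, -0.0]
force: [-0.5, 1.5, -0.8]
finger_gap: 0.13
time_s: 12.4
tcp_pos: [0.5216, 0.0232, 0.0886]
ee_rot: [0.999, -0.046, 0.0, -0.0]
force: [0.2, 2.3, -2.3]
finger_gap: 0.13
[0.52157385 0.02323847 0.08863856] [ 0.19370514  2.28791319 -2.30372635] [ 1.149061   -0.04851226 -0.12129995] 0.13036146609127533
```

```bash
for i in 1; do python3 -m inch '0 0 -1 0 0 0;0 0 -1 0 0 0;0 0 -1 0 0 0;0 0 -1 0 0 0;0 0 -1 0 0 0;0 0 0 0 0 0;0 0 0 0 0 0;0 0 0 0 0 0'; done;  python3 -c "
from h import *
s=robot.get_state();print(s['tcp_pos'],s['force'],s['wrist_torque'],s['finger_gap'])"; python3 -m inch '0 0 -1 0 0 0;0 0 -1 0 0 0;0 0 -1 0 0 0;0 0 0 0 0 0;0 0 0 0 0 0;0 0 0 0 0 0;0 0 0 0 0 0;0 0 0 0 0 0';  python3 - <<'E'
from h import *
snap('scene','scene6');snap('top','top6')
s=robot.get_state();print(s['tcp_pos'],s['force'],s['wrist_torque'],s['finger_gap'])
t=cv2.imread('pics/scene6.png')[145:265,190:425];cv2.imwrite('pics/s6c.png',cv2.resize(t,None,fx=3.4,fy=3.4,interpolation=2))
t=cv2.imread('pics/top6.png')[235:330,220:450];cv2.imwrite('pics/t6c.png',cv2.resize(t,None,fx=3.4,fy=3.4,interpolation=2))
E
```

```text
time_s: 13.2
tcp_pos: [0.5216, 0.0237, 0.0838]
ee_rot: [0.999, -0.045, 0.0, -0.0]
force: [-0.8, 5.3, 2.9]
finger_gap: 0.128
[0.52164496 0.02365738 0.08375331] [-0.7875992   5.31634598  2.94736993] [ 1.58810146  0.08452453 -0.14394263] 0.12787196711473325
time_s: 14.0
tcp_pos: [0.5217, 0.0237, 0.0809]
ee_rot: [0.999, -0.045, 0.0, -0.0]
force: [-0.4, 4.9, 4.1]
finger_gap: 0.13
[0.52169204 0.02369829 0.08090188] [-0.39899721  5.31010572  5.4878316 ] [ 1.6011848   0.2025059  -0.08826432] 0.13090518408490678
```

View pics/s6c.png

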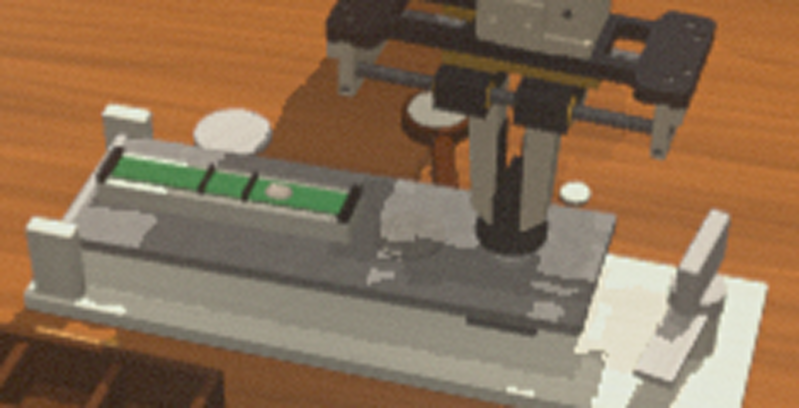

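View pics/t6c.png

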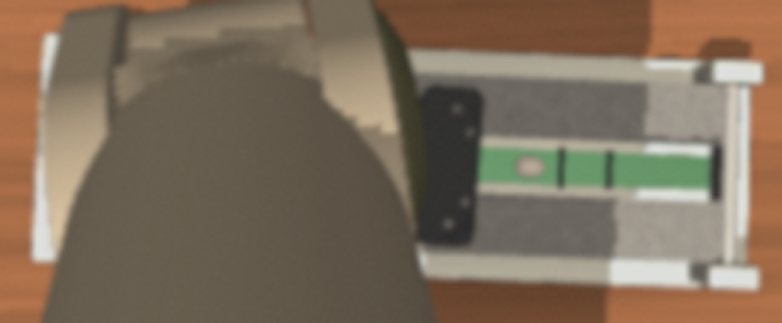

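The bubble is at top crop (530,166), between +25 and +30 mm, and the lines are at 561 and 609. I'll press about 1 mm more and write a bubble measurer.

```bash
cat > b.py <<'E'
from h import *
import sys
def bub(n,im):
    c=np.array([.5205,-.142])+np.array([.0,0]); u=np.array([-.023,1.0]) if 0 else np.array([.0229,.9997])
    ss=np.arange(-.068,.0681,.0005)
    # find window centreline: green mask rays
    hsv=cv2.cvtColor(im,cv2.COLOR_RGB2HSV)
    m=((hsv[:,:,0]>45)&(hsv[:,:,0]<85)&(hsv[:,:,1]>60)).astype(np.uint8)
    m[:150]=0; m[330:]=0; m[:,:190]=0; m[:,450:]=0
    vv,uu=np.nonzero(m); P=ray(n,np.c_[uu,vv],.07)
    if len(P)<30: print('no green');return
    vx,vy,x0,y0=cv2.fitLine(P[:,:2].astype(np.float32),cv2.DIST_HUBER,0,1e-4,1e-4).ravel()
    if vy<0: vx,vy=-vx,-vy
    o=np.array([x0,y0]);d=np.array([vx,vy])
    N=np.array([-vy,vx]); G=[]
    for off in(-.002,0,.002):
        q=o+N*off+np.outer(np.arange(-.09,.09,.0005),d)
        px=proj(n,np.c_[q,np.full(len(q),.07)]).astype(np.float32)
        G.append(cv2.remap(im,px[None,:,0],px[None,:,1],cv2.INTER_LINEAR)[0].astype(float))
    g=np.mean(G,0); s=np.arange(-.09,.09,.0005)+ (o@d)
    br=g.mean(1); sat=g.max(1)-g.min(1)
    # print coarse profile
    return s,g,br,d,o
def run(tag):
    for n in('top','scene'):
        im,_=snap(n,n+tag); r=bub(n,im)
        if r is None: continue
        s,g,br,d,o=r
        R,Gc=g[:,0],g[:,1]
        win=Gc-R                     # green excess
        ok=np.nonzero(win>25)[0]; a,b=ok[0],ok[-1]
        inn=np.zeros(len(s),bool);inn[a:b]=True
        def runs(mask):
            lab,k=[],0
            idx=np.nonzero(mask)[0]
            return [x for x in np.split(idx,np.nonzero(np.diff(idx)>1)[0]+1) if len(x)>1] if len(idx) else []
        med=np.median(Gc[ok]); 
        out=[('L' if Gc[x].mean()<.75*med else 'B',round(1e3*s[x].mean(),1),round(1e3*np.ptp(s[x]),1)) for x in runs(inn&(win<.5*np.median(win[ok])))]
        print(n,'window',round(1e3*s[a],1),round(1e3*s[b],1),out,'yaw',round(-np.arctan2(d[0],d[1]),4))
    st=robot.get_state();print(st['time_s'],st['tcp_pos'].round(4),'F',st['force'].round(2),'T',st['wrist_torque'].round(2),round(st['finger_gap'],3),'jaw',round(2*np.arctan2(st['ee_rot'][1],st['ee_rot'][0])-np.pi/2,3),'j7',round(st['joints'][6],2))
if __name__=='__main__': run(sys.argv[1])
E
python3 -m inch '0 0 -1 0 0 0;0 0 0 0 0 0;0 0 0 0 0 0;0 0 0 0 0 0;0 0 0 0 0 0;0 0 0 0 0 0;0 0 0 0 0 0;0 0 0 0 0 0';  python3 b.py 7
```

```text
time_s: 14.9
tcp_pos: [0.5217, 0.0237, 0.0799]
ee_rot: [0.999, -0.045, 0.0, -0.0]
force: [-1.3, 5.0, 5.5]
finger_gap: 0.128
top window -182.7 -58.2 [('B', np.float64(-85.4), np.float64(15.5))] yaw -0.047
scene window -190.7 -57.7 [('L', np.float64(-138.2), np.float64(4.0)), ('L', np.float64(-112.7), np.float64(4.0)), ('B', np.float64(-95.2), np.float64(15.0))] yaw -0.0252
15.0 [0.5217 0.0237 0.0799] F [-1.65  5.95  6.19] T [ 1.63  0.17 -0.11] 0.128 jaw -1.661 j7 -1.81
```

The scene camera puts the bubble at +30 mm, so about 1.37 rad CCW is needed, with the hand following about 5.5 mm down. I'll do the first part.

```bash
python3 -m inch '0 .3 -.2 0 0 .06;0 .3 -.5 0 0 .12;0 .3 -.5 0 0 .12;0 0 -.5 0 0 .12;0 0 -.5 0 0 .12;0 0 -.3 0 0 .06;0 0 0 0 0 0;0 0 0 0 0 0';  python3 b.py 8
```

```text
time_s: 15.8
tcp_pos: [0.5215, 0.0249, 0.0774]
ee_rot: [0.968, 0.252, 0.0, -0.0]
force: [-2.3, 6.3, 5.4]
finger_gap: 0.13
top window -182.3 -47.3 [('B', np.float64(-98.5), np.float64(15.5))] yaw -0.0476
scene window -186.3 -52.3 [('L', np.float64(-133.3), np.float64(4.0)), ('B', np.float64(-103.8), np.float64(15.0))] yaw -0.0334
15.9 [0.5215 0.025  0.0774] F [-1.73  7.35  5.39] T [ 1.76  0.45 -0.01] 0.13 jaw -1.061 j7 -1.44
```

View pics/top8.png

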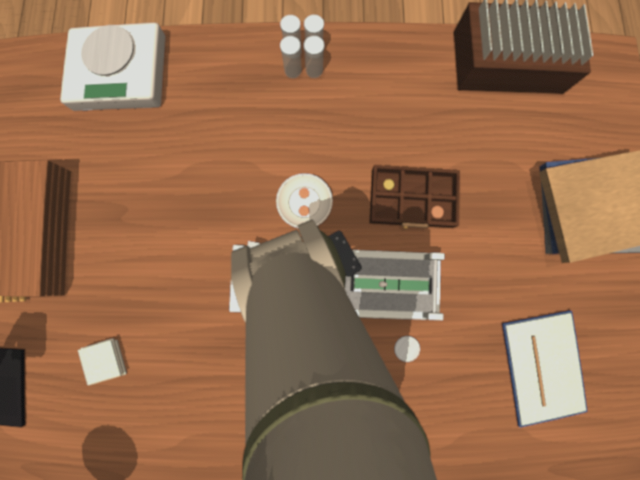

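Top view: bubble at about (384,284), window unobstructed, stand undisturbed. It moved 13 mm for 0.6 rad, which matches 22 mm per rad. I'll tighten the measurer by limiting the green mask to the window.

```bash
python3 - <<'E'
s=open('b.py').read()
s=s.replace("if len(P)<30:","k=(np.abs(P[:,0]-.513)<.02)&(P[:,1]<-.06)&(P[:,1]>-.225);P=P[k]\n    if len(P)<30:")
s=s.replace("    if vy<0: vx,vy=-vx,-vy\n","    vx,vy=.0229,.9997; y0=np.median(P[:,1]); x0=np.median(P[:,0]-.0229*(P[:,1]-y0))\n")
s=s.replace("a,b=ok[0],ok[-1]","ok=ok[(s[ok]>-.215)&(s[ok]<-.045)];a,b=ok[0],ok[-1]")
s=s.replace("win<.5*np","win<.62*np")
open('b.py','w').write(s)
E
cat > off.py <<'E'
import b,cv2,sys
E
python3 - <<'E'
import b,numpy as np,cv2
from b import *
import h
for n,t in(('top','0'),('top','7'),('top','8'),('scene','0'),('scene','7'),('scene','8')):
    def fake(nn,f): return cv2.imread('pics/'+nn+t+'.png')[:,:,::-1].copy(),0
    b.snap=fake
    if n=='top': print(t);b.run('x')
E
```

```text
0
top window -195.2 -60.7 [('L', np.float64(-141.7), np.float64(2.0)), ('L', np.float64(-115.9), np.float64(2.5)), ('B', np.float64(-76.2), np.float64(17.0))] yaw -0.0229
scene window -192.6 -60.6 [('L', np.float64(-140.3), np.float64(4.5)), ('L', np.float64(-115.1), np.float64(5.0)), ('B', np.float64(-75.6), np.float64(15.0))] yaw -0.0229
15.9 [0.5215 0.025  0.0774] F [-1.73  7.35  5.39] T [ 1.76  0.45 -0.01] 0.13 jaw -1.061 j7 -1.44
7
top window -195.0 -70.5 [('L', np.float64(-140.5), np.float64(2.0)), ('L', np.float64(-114.7), np.float64(1.5)), ('B', np.float64(-98.0), np.float64(16.0))] yaw -0.0229
scene window -191.8 -59.3 [('L', np.float64(-139.5), np.float64(4.5)), ('L', np.float64(-113.8), np.float64(5.0)), ('B', np.float64(-96.5), np.float64(15.5))] yaw -0.0229
15.9 [0.5215 0.025  0.0774] F [-1.73  7.35  5.39] T [ 1.76  0.45 -0.01] 0.13 jaw -1.061 j7 -1.44
8
top window -194.8 -59.8 [('L', np.float64(-140.3), np.float64(2.0)), ('B', np.float64(-111.3), np.float64(16.0))] yaw -0.0229
scene window -191.8 -58.3 [('L', np.float64(-138.8), np.float64(5.0)), ('B', np.float64(-109.5), np.float64(15.5))] yaw -0.0229
15.9 [0.5215 0.025  0.0774] F [-1.73  7.35  5.39] T [ 1.76  0.45 -0.01] 0.13 jaw -1.061 j7 -1.44
```

Both cameras now agree at +16.0 to +16.3 mm, so about 0.73 rad more. I'll also press about 1 mm deeper.

```bash
python3 -m inch '0 0 -.8 0 0 .06;0 0 -.6 0 0 .12;0 0 -.6 0 0 .12;0 0 -.6 0 0 .12;0 0 -.6 0 0 .12;0 0 -.5 0 0 .1;0 0 -.3 0 0 .06;0 0 0 0 0 0'; python3 -m inch '0 0 0 0 0 0;0 0 0 0 0 0;0 0 0 0 0 0;0 0 0 0 0 0;0 0 0 0 0 0;0 0 0 0 0 0;0 0 0 0 0 0;0 0 0 0 0 0'; python3 b.py 9
```

```text
time_s: 16.7
tcp_pos: [0.521, 0.0257, 0.0732]
ee_rot: [0.822, 0.57, 0.001, -0.001]
force: [-4.4, 9.6, 5.8]
finger_gap: 0.125
time_s: 17.5
tcp_pos: [0.5209, 0.0258, 0.0733]
ee_rot: [0.822, 0.569, 0.0, -0.001]
force: [-4.6, 8.6, 5.6]
finger_gap: 0.125
top window -195.0 -59.5 [('L', np.float64(-140.0), np.float64(1.0)), ('B', np.float64(-126.3), np.float64(16.5)), ('L', np.float64(-114.5), np.float64(2.0))] yaw -0.0229
scene window -191.2 -57.2 [('L', np.float64(-138.5), np.float64(4.5)), ('B', np.float64(-124.2), np.float64(16.0)), ('L', np.float64(-113.0), np.float64(4.5))] yaw -0.0229
17.6 [0.521  0.0257 0.0733] F [-3.78  9.5   5.62] T [2.24 0.92 0.03] 0.129 jaw -0.36 j7 -0.98
```

The bubble is about +1.2 mm off and the press is about 5 to 6 mm. Fine turn with slight relief of the side load.

```bash
python3 -m inch '-.3 .5 -.2 0 0 .03;-.3 .5 -.2 0 0 .03;0 0 0 0 0 0;0 0 0 0 0 0;0 0 0 0 0 0;0 0 0 0 0 0;0 0 0 0 0 0;0 0 0 0 0 0'; python3 b.py 10
```

```text
time_s: 18.4
tcp_pos: [0.5208, 0.0259, 0.073]
ee_rot: [0.805, 0.593, 0.0, -0.0]
force: [-3.1, 6.0, 5.7]
finger_gap: 0.128
top window -195.2 -59.7 [('L', np.float64(-139.7), np.float64(2.0)), ('B', np.float64(-128.2), np.float64(17.0)), ('L', np.float64(-114.2), np.float64(1.0))] yaw -0.0229
scene window -191.4 -57.4 [('L', np.float64(-138.2), np.float64(4.5)), ('B', np.float64(-125.7), np.float64(15.5)), ('L', np.float64(-112.4), np.float64(4.0))] yaw -0.0229
18.5 [0.5208 0.0259 0.073 ] F [-2.38  7.13  6.33] T [ 1.47  0.52 -0.03] 0.123 jaw -0.301 j7 -0.94
```

Run:
```python
from h import *
a=cv2.resize(cv2.imread('pics/top10.png')[270:300,345:437],None,fx=8,fy=8,interpolation=2)
b=cv2.resize(cv2.imread('pics/scene10.png')[180:220,215:305],None,fx=8,fy=8,interpolation=2)
b=cv2.resize(b,(a.shape[1],int(b.shape[0]*a.shape[1]/b.shape[1])))
cv2.imwrite('pics/z10.png',np.vstack([a,b]))
```

```text
(no output)
```

View pics/z10.png

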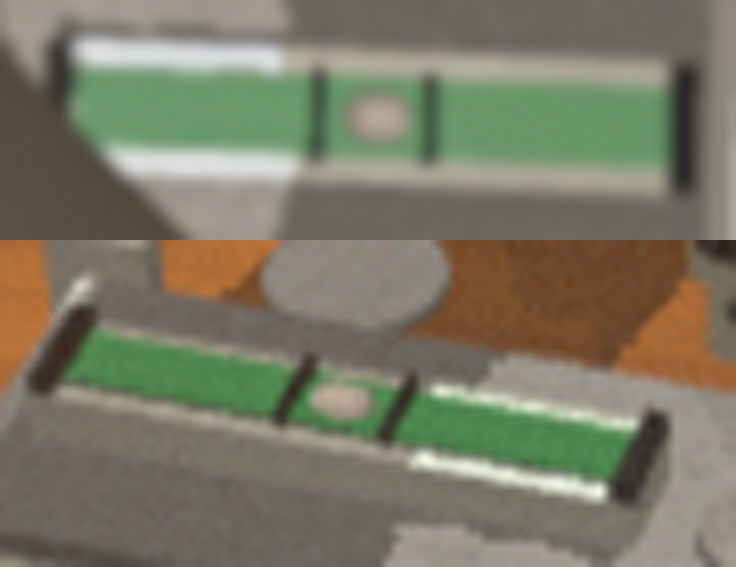

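The zoom shows the bubble slightly towards the hinge: top lines 318 and 431 with the bubble at 379, scene mid 348 with the bubble at 341. That is about -1.2 mm, so I'll turn back a touch.

```bash
python3 -m inch '0 .5 0 0 0 -.03;0 0 0 0 0 -.03;0 0 0 0 0 0;0 0 0 0 0 0;0 0 0 0 0 0;0 0 0 0 0 0;0 0 0 0 0 0;0 0 0 0 0 0'; python3 b.py 11
python3 - <<'E'
from h import *
a=cv2.resize(cv2.imread('pics/top11.png')[270:300,345:437],None,fx=8,fy=8,interpolation=2)
b=cv2.resize(cv2.imread('pics/scene11.png')[180:220,215:305],None,fx=8,fy=8,interpolation=2)
b=cv2.resize(b,(a.shape[1],int(b.shape[0]*a.shape[1]/b.shape[1])))
cv2.imwrite('pics/z11.png',np.vstack([a,b]))
E
```

```text
time_s: 19.3
tcp_pos: [0.5209, 0.0259, 0.073]
ee_rot: [0.823, 0.569, 0.0, 0.0]
force: [-1.8, 4.7, 6.8]
finger_gap: 0.123
top window -194.8 -59.3 [('L', np.float64(-139.8), np.float64(1.0)), ('B', np.float64(-126.6), np.float64(16.5)), ('L', np.float64(-114.6), np.float64(1.5))] yaw -0.0229
scene window -191.3 -57.3 [('L', np.float64(-138.0), np.float64(4.5)), ('B', np.float64(-124.5), np.float64(15.5)), ('L', np.float64(-112.8), np.float64(4.0))] yaw -0.0229
19.4 [0.5209 0.0259 0.073 ] F [-2.37  5.09  6.11] T [1.12 0.44 0.04] 0.126 jaw -0.361 j7 -0.98
```

View pics/z11.png

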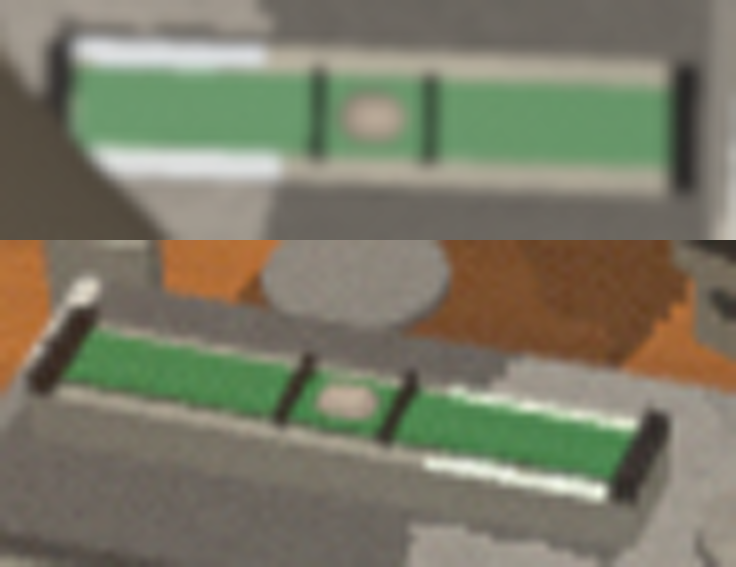

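The bubble is centred in both views: top bubble 373 against mid 374.5, scene 347 against mid 348. I'll hold for a second and check it's steady, and compare the bystander items with the first picture.

```bash
python3 -m inch '0 0 0 0 0 0;0 0 0 0 0 0;0 0 0 0 0 0;0 0 0 0 0 0;0 0 0 0 0 0;0 0 0 0 0 0;0 0 0 0 0 0;0 0 0 0 0 0'; python3 b.py 12; python3 -c "
from h import *
cv2.imwrite('pics/d12.png',np.hstack([cv2.imread('pics/'+f)[150:330,130:430] for f in('scene0.png','scene12.png')]))"
```

```text
time_s: 20.2
tcp_pos: [0.5209, 0.0259, 0.073]
ee_rot: [0.823, 0.569, 0.0, 0.0]
force: [-1.5, 5.1, 6.9]
finger_gap: 0.129
top window -194.9 -59.4 [('L', np.float64(-139.9), np.float64(1.0)), ('B', np.float64(-126.7), np.float64(16.5)), ('L', np.float64(-114.7), np.float64(1.5))] yaw -0.0229
scene window -191.6 -57.1 [('B', np.float64(-191.4), np.float64(0.5)), ('L', np.float64(-138.4), np.float64(4.5)), ('B', np.float64(-124.4), np.float64(15.5)), ('L', np.float64(-112.9), np.float64(4.5))] yaw -0.0229
20.3 [0.5209 0.0259 0.073 ] F [-2.04  4.77  7.04] T [1.17 0.43 0.06] 0.129 jaw -0.361 j7 -0.98
```

View pics/d12.png

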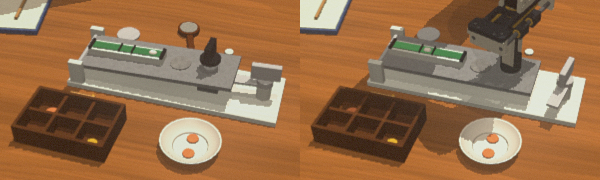

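Nothing around the stand has moved, and the lock handle still stands at the free stop. The bubble is steady between the lines at +0.6 and +1.2 mm by the numbers, under 0.4 mm by eye. The push is about 6 to 7 N, which means roughly 6 mm pressed. Handing in.

```bash
python3 -c "
from cell import robot
print(robot.sign_off())"
```

```text
the job is handed in; nothing more can be done
None
```

I turned the lock handle counter-clockwise to its free stop, then pressed the knob about half-way. I turned it about 1.3 rad counter-clockwise and handed in still holding it pressed; no verdict came back.

- **Lock:** wrist torque rose to 0.6 N m at the end of the turn, and the pictures show the tongue clear of the shelf.
- **Press:** the upward force held at about 6 to 7 N, which corresponds to roughly 6 mm pressed, with the foot on its pad.
- **Bubble:** I overshot by about 1 mm and turned back 0.06 rad. After a second's hold it was steady. The two cameras disagreed slightly: my measurement gave +0.6 mm (top) and +1.2 mm (scene), towards the knob. By eye on the enlarged pictures just before the hold it was within about 0.4 mm of the middle.
- **Surroundings:** the box, dish, tokens, medal and small coin look unmoved against the first picture. In the last picture the loupe is hidden behind the gripper, so I could not check it; the arm stayed well above it throughout.
- **Side load:** a sideways force of about 5 N on the knob remained at the end, and I did not remove it completely.

It took about 20 s of the 58 s allowed.

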